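# Lay out varnished map pieces to dry and put the brush away

## Robot

A 6-joint arm with a two-finger parallel gripper is mounted at the origin on the work surface. World frame = base frame: x ahead of the robot, y to its left, z up, the work surface at z = 0. Lengths are in m, angles in rad, forces in N, time in s.
With the tool pointing down it reaches from about 0.375 to 0.975 m from the base axis. Payload 3.8 kg.
Tool frame: the origin (TCP) lies at the very end of the fingers, on their centre line; the grasp point (between the pads) lies 19 mm behind it (manip.tcp_to_grasp is the distance from the TCP to the grasp point, in m); z points along the fingers, y is the line along which they close (so a half turn about z gives the same grasp; the last joint's range is limited). The gripper opens to 88 mm and grips with 3 to 60 N. Pads are 18 mm wide; open, the fingers measure 123 mm over their backs; the gripper's body (75 mm by 187 mm) begins 45 mm behind the grasp point.
Start: joints at [1.168, 0.264, 1.604, -0, 1.274, -0.037], TCP at [0.241, 0.63, 0.239] pointing down, gripper open.
Joint ranges: [-2.63, 2.63], [-0.94, 2.18], [0.31, 2.57], [-1.31, 4.45], [0, 2.66], [-2.55, 2.55]. Speed limits (rad/s): [2.57, 2.57, 3.14, 3.14, 3.14, 3.14].

## Interface

Orientations are given as a unit quaternion [x, y, z, w].
In Python, from rig import manip gives the robot as it stands. The module is installed in compiled form; this text tells all that it offers.
- The arm moves only by the shell command python3 -m handwheel 'ROWS'. ROWS is text: rows parted by semicolons, each of 5 numbers parted by spaces: the opening, from 0 (shut) to 1 (fully open), then the shift along the tool's x, y, z in mm, then the turn about the tool's z in rad. In form: claw dx dy dz roll; .... A call has 1 to 12 rows; each row shifts and turns the commanded pose from where the row before left it, along the tool's axes as they then stand; what a row does not reach is not made up. A row lasts 1/10 s, in which the tool goes at most 50 mm and 8.59 degrees, less where a joint would pass 70% of its speed; a pose out of reach is approached as far as the arm can. A call with a gripper value outside its range is refused whole. The fingers move at their own pace and stop on an object; the grip force is fixed at half the most. Time passes only in rows, so rows that do not move let the fingers close. It gives the time, the measured TCP pose, the force, the opening and the grip force at its end, in the units of the state.
- manip.state(): the state, without advancing time (a new reading comes with each control period).
- manip.grab_frame(name): name is "side" or "top"; returns a dict with "pixels" (420x560x3 uint8, red, green, blue), "fx", "fy", "cx", "cy" (pixels), "dist" ([k1, k2, p1, p2, k3] as OpenCV has them; the pictures are not rectified), "xyz" and "rotation" of the camera in the world. Camera axes: x right, y down, z forward; pixel columns grow to the right and rows downward; lengths in m; the calibration is good to about 2 mm. A picture is of the moment at which its call begins. There is no depth.
- manip.sign_off(): hands the job in; it is judged then, once.
The state is a dict: "time": time; "joint_pos": joint angles; "joint_vel": joint speeds; "effort": joint torques, N m; "position": TCP position; "eef_rot": TCP orientation; "force": force on the tool from outside, world axes, zero at the start; "wrist_torque": the same for the moment, N m; "opening": finger opening in m; "finger_force": force on a finger pad.
Only numpy, scipy, OpenCV 4.12 (cv2) and the standard library are available. Lean on these libraries where they do the work, as an engineer would, in place of code of your own. Each camera call takes 0.05 s, during which the arm holds its last target. There are 200 camera calls.

## Task

Lay the plywood map pieces out to dry: the long narrow island flat and centred on the cork pad next to the varnish tin, the broad island flat and centred on the other pad, and the small stepped hill upright on top of the middle of the broad island. Slide back the cover of the brush box, lay the brush flat inside and slide the cover fully shut again. Leave the tin standing where it is.

Things in the scene. Friction and masses are not known exactly. Their poses are not given: they have to be found in the camera images.
- long_piece: Laser-cut plywood map piece, long narrow island: 102 mm long (own x), 26 mm wide across its straight-sided middle (own y, sides straight for 12 mm either side of the origin), 12 mm thick, pale face, dark burnt edge, 30 g, loose. Origin: centre of its underside; z up. Starts flat on the cardboard-covered desk.
- broad_piece: Laser-cut plywood map piece, broad island: 86 mm long (own x), 44 mm wide across its straight-sided middle (own y, sides straight for 12 mm either side of the origin), up to 50 mm wide elsewhere, 12 mm thick, pale flat face, dark edge, about 40 g, loose. Origin: centre of its underside; z up. Starts flat on the desk.
- hill_piece: Small stepped plywood hill: lower layer 45 mm long (own x) x 36 mm wide (own y, straight sides 26 mm long), 12 mm thick, with a smaller layer (about 26 x 16 mm, 8 mm thick) fixed on it, 20 mm high in all, 20 g, loose. Origin: centre of its underside; z up. Starts flat on the desk.
- brush: Small flat varnish brush lying flat, 120 mm long (own x, bristles to +x, handle to -x), 14 mm thick; wooden handle 18 mm wide (own y) from x = -60 to +14 mm, steel ferrule 26 mm wide from +14 to +34, pale bristles 24 mm wide beyond; about 30 g, loose. Origin: centre of its length, on the underside, under the handle; grip it there across y.
- pad_left: Square cork drying pad, 70 x 70 x 15 mm, fixed to the desk: the left one (larger y, left as the robot sees it) of the two that lie side by side, about 150 mm apart. Origin: centre of its underside, so its top is 15 mm above the origin.
- pad_right: The other cork drying pad, the right one (smaller y), same size and origin.
- tin: Closed varnish tin, plain bare metal cylinder 60 mm across and 70 mm high, about 0.4 kg, loose, to be left standing. It stands at one end of the row of pads, left or right, about 130 mm from the nearer pad; a glass jar of brushes, up to 105 mm high, stands at the other end. Origin: centre of its underside.
- cover (a joint): How far the sliding cover of the brush box is open: 0 m fully shut, 0.145 m at its stop fully open. Starts shut or up to 25 mm ajar. It slides along the box's -x (towards the robot) in side rails, with about 1 N of friction, and stays where it is left.
- cover_grip (a point): Top centre of the grip block on the cover, 63 mm above the desk. The block is 14 mm along the box's x, 34 mm along its y and stands 24 mm above the cover, whose top is 39 mm above the desk. It moves with the cover; axes are those of the box.
- box_in (a point): Centre of the inner floor of the fixed plywood brush box, 6 mm above the desk; x along its length (roughly world x), z up. Outside 170 x 92 mm, inside 158 (x) x 80 (y); walls 6 mm thick, 34 mm high, long sides 42 with the cover rails. With the cover fully open the inside is clear from x = -60 to +79 mm. Shut, the cover ends flush with the box.
Things that resemble listed ones, but are neither listed nor needed, are in the scene too. Leave any blue or turquoise look-alike of the tin alone.

How it is judged:
By the outcome, as a careful person would: the job done as asked, in the order asked, and still so for the second after the job is handed in, with the robot touching nothing.
It also fails if it takes over 109 s, if anything falls off the work surface, if the arm or the gripper's body presses on something with over 40 N, if the wrist force passes 120 N, or if a joint passes its speed limit or range.

## Working session

There is one attempt and no reset: what is moved stays moved. The work goes in short steps, Python scripts to look and compute and a shell command to move; the robot and the scene stay as the last step left them, time stands still between calls to the robot, and variables do not carry over. Pictures are saved under pics/ and viewed, at most 14 in all, crops included, and the job is handed in when it is done.

```bash
mkdir -p pics; cat > h.py <<'E'
import numpy as np, cv2
from rig import manip
from scipy.spatial.transform import Rotation as R
def cam(f):
    K=np.array([[f["fx"],0,f["cx"]],[0,f["fy"],f["cy"]],[0,0,1]])
    r=np.array(f["rotation"],float)
    r=R.from_quat(r).as_matrix() if r.size==4 else r.reshape(3,3)
    return K,np.array(f["dist"],float),r,np.array(f["xyz"],float)
def ray(f,uv,z):
    K,d,r,t=cam(f)
    n=cv2.undistortPoints(np.array(uv,float).reshape(-1,1,2),K,d).reshape(-1,2)
    v=np.c_[n,np.ones(len(n))]@r.T
    return t+v*((z-t[2])/v[:,2])[:,None]
def proj(f,p):
    K,d,r,t=cam(f)
    return cv2.projectPoints(np.array(p,float).reshape(-1,1,3),cv2.Rodrigues(r.T)[0],-r.T@t,K,d)[0].reshape(-1,2)
def snap(name,tag):
    f=manip.grab_frame(name); np.save(f'pics/{tag}.npy',f,allow_pickle=True)
    cv2.imwrite(f'pics/{tag}.png',f["pixels"][:,:,::-1]); return f
def load(tag): return np.load(f'pics/{tag}.npy',allow_pickle=True).item()
E
python3 - <<'E'
from h import *
for n in("top","side"):
    f=snap(n,n+"0"); print(n,f["xyz"],cam(f)[2].round(3).tolist(),f["fx"],f["dist"])
s=manip.state(); print(s["time"],s["position"],s["eef_rot"],s["opening"],s["force"])
E
```

```text
top [0.45070091 0.02592582 1.21074174] [[-0.001, -0.996, 0.088], [-1.0, 0.001, -0.007], [0.007, -0.088, -0.996]] 500.27914767293856 [-0.09335661  0.          0.          0.          0.        ]
side [ 0.39218019 -0.58967149  0.7921878 ] [[0.966, -0.2, 0.165], [-0.259, -0.721, 0.643], [-0.009, -0.664, -0.748]] 400.44397492485666 [-0.11160495  0.          0.          0.          0.        ]
0.1 [0.24120315 0.62975285 0.23754784] [ 1.81877873e-01  9.83320625e-01 -9.71137465e-04 -2.11899816e-04] 0.08827642053482891 [ 0.39545011 -0.18257833  0.27580588]
```

View pics/top0.png

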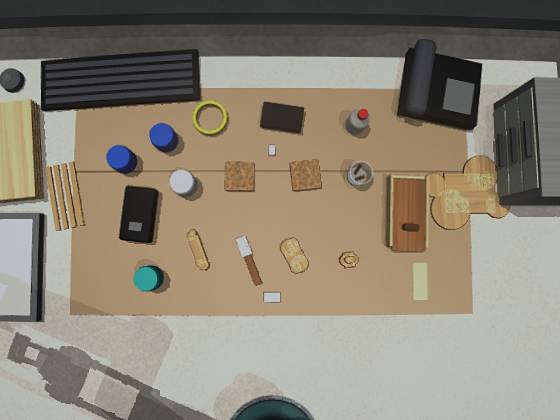

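View pics/side0.png

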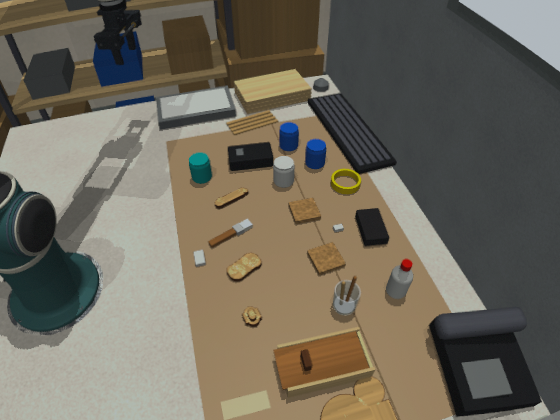

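The top image shows the bare-metal tin at (183,182) and the jar at (360,174). The pads are at (239,176) and (306,175), the long piece at (198,250), the broad piece at (294,255), the hill at (349,260), the brush at (249,260) and the box at (408,213). The blue tins (121,159) and (163,138) and the turquoise tin (148,278) are decoys. The tin is on the left, so the long piece goes on the left pad. I'll confirm this in an enlarged crop.

```bash
python3 - <<'E'
from h import *
f=load("top0"); c=f["pixels"][160:300,165:435,::-1]
cv2.imwrite("pics/c0.png",cv2.resize(c,None,fx=2.95,fy=2.95,interpolation=cv2.INTER_CUBIC))
E
```

```text
(no output)
```

View pics/c0.png

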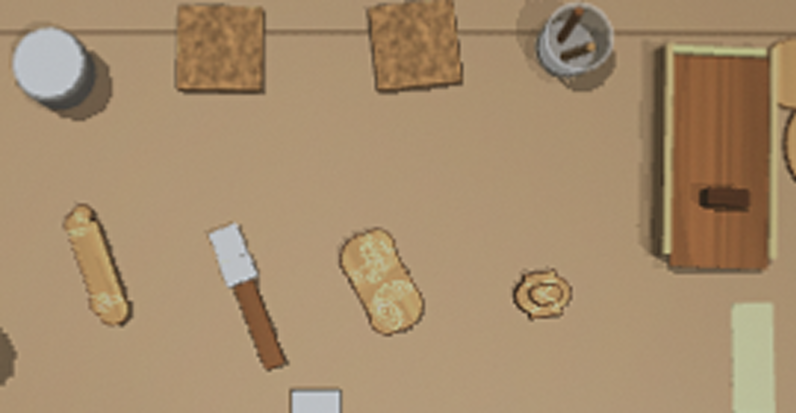

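```bash
cat >> h.py <<'E'
def ortho(f,c,z,half=.08,s=.0005):
    a=np.arange(-half,half,s)   # rows: x decreasing, cols: y decreasing
    X,Y=np.meshgrid(c[0]-a,c[1]-a,indexing='ij')
    m=proj(f,np.c_[X.ravel(),Y.ravel(),np.full(X.size,z)]).astype(np.float32).reshape(X.shape+(2,))
    return cv2.remap(f["pixels"],m,None,cv2.INTER_CUBIC)
def rect(img,c,mask,half=.08,s=.0005):
    n,l,st,ce=cv2.connectedComponentsWithStats(mask.astype(np.uint8))
    if n<2: return None
    k=1+np.argmax(st[1:,4]); m=(l==k).astype(np.uint8)
    cs,_=cv2.findContours(m,cv2.RETR_EXTERNAL,cv2.CHAIN_APPROX_NONE)
    ct=max(cs,key=cv2.contourArea); r=cv2.minAreaRect(ct)
    P=lambda q:(c[0]+half-q[1]*s,c[1]+half-q[0]*s)
    b=cv2.boxPoints(r); e=[b[1]-b[0],b[2]-b[1]]; L=[np.hypot(*x)*s*1000 for x in e]
    v=e[int(np.argmax(L))]; ang=np.arctan2(-v[0],-v[1])
    cv2.drawContours(img,[ct],-1,(255,0,0),1); cv2.drawContours(img,[b.astype(int)],-1,(0,0,255),1)
    M=cv2.moments(m,True); 
    return dict(c=np.round(P(r[0]),4),cen=np.round(P((M['m10']/M['m00'],M['m01']/M['m00'])),4),L=np.round(sorted(L),1),ang=round(float(ang),3))
E
cat > m1.py <<'E'
from h import *
T,S=load("top0"),load("side0")
obj={"long":((198,250),.012),"broad":((294,255),.012),"hill":((349,260),.012),"brush":((249,260),.014),"padL":((239,176),.015),"padR":((306,175),.015),"tin":((183,182),.07)}
rows=[]
for f,t in((T,"top"),(S,"side")):
    tiles=[]
    for n,(uv,z) in obj.items():
        c=ray(T,[uv],z)[0]; im=ortho(f,c,z).copy()
        lab=cv2.cvtColor(im,cv2.COLOR_RGB2LAB).astype(float); bg=np.median(lab[np.r_[0:30,290:320]].reshape(-1,3),0)
        d=lab-bg; ch=np.hypot(d[...,1],d[...,2])
        m={"brush":(ch>9),"tin":(ch>7)}.get(n,(ch>5)|(d[...,0]<-25) if n[:3]!="pad" else (ch>5))
        m=cv2.morphologyEx(m.astype(np.uint8),cv2.MORPH_CLOSE,np.ones((7,7))); m=cv2.morphologyEx(m,cv2.MORPH_OPEN,np.ones((7,7)))
        r=rect(im,c,m); print(t,n,z,c[:2].round(3),r); tiles.append(im)
    rows.append(np.hstack(tiles))
o=np.vstack(rows); o=np.vstack([o[:,:1280],np.pad(o[:,1280:],((0,0),(0,320),(0,0)))])
cv2.imwrite("pics/m1.png",cv2.resize(o,None,fx=.468,fy=.468,interpolation=cv2.INTER_AREA)[:,:,::-1])
E
python3 m1.py
```

```text
top long 0.012 [0.46  0.177] {'c': array([0.4602, 0.1788]), 'cen': array([0.4601, 0.1773]), 'L': array([ 35. , 106.3], dtype=float32), 'ang': -2.78}
top broad 0.012 [ 0.448 -0.052] {'c': array([ 0.4474, -0.0522]), 'cen': array([ 0.4475, -0.0521]), 'L': array([50.8, 91. ], dtype=float32), 'ang': -2.678}
top hill 0.012 [ 0.435 -0.184] {'c': array([ 0.4368, -0.183 ]), 'cen': array([ 0.4368, -0.1826]), 'L': array([40.2, 49.6], dtype=float32), 'ang': -1.474}
top brush 0.014 [0.436 0.055] {'c': array([0.4358, 0.0554]), 'cen': array([0.4442, 0.0586]), 'L': array([ 28.4, 119.6], dtype=float32), 'ang': -2.783}
top padL 0.015 [0.638 0.079] {'c': array([0.6366, 0.0782]), 'cen': array([0.636 , 0.0777]), 'L': array([71.5, 72.5], dtype=float32), 'ang': -3.142}
top padR 0.015 [ 0.64  -0.082] {'c': array([ 0.64  , -0.0807]), 'cen': array([ 0.6384, -0.0806]), 'L': array([74.2, 76.2], dtype=float32), 'ang': -3.024}
top tin 0.07 [0.615 0.206] {'c': array([0.6134, 0.2061]), 'cen': array([0.6131, 0.2056]), 'L': array([59.1, 71.4], dtype=float32), 'ang': -2.341}
side long 0.012 [0.46  0.177] {'c': array([
[... 322 characters left out ...]
74]), 'cen': array([ 0.4364, -0.1876]), 'L': array([40.1, 51.9], dtype=float32), 'ang': -1.435}
side brush 0.014 [0.436 0.055] {'c': array([0.4384, 0.0501]), 'cen': array([0.4489, 0.0564]), 'L': array([ 37.4, 119.8], dtype=float32), 'ang': -2.747}
side padL 0.015 [0.638 0.079] {'c': array([0.6361, 0.072 ]), 'cen': array([0.6357, 0.0736]), 'L': array([74. , 83.7], dtype=float32), 'ang': -1.582}
side padR 0.015 [ 0.64  -0.082] {'c': array([ 0.6389, -0.0868]), 'cen': array([ 0.6389, -0.0862]), 'L': array([76.4, 79.4], dtype=float32), 'ang': -1.461}
side tin 0.07 [0.615 0.206] {'c': array([0.6157, 0.2063]), 'cen': array([0.6125, 0.213 ]), 'L': array([159.5, 159.5], dtype=float32), 'ang': -1.571}
```

View pics/m1.png

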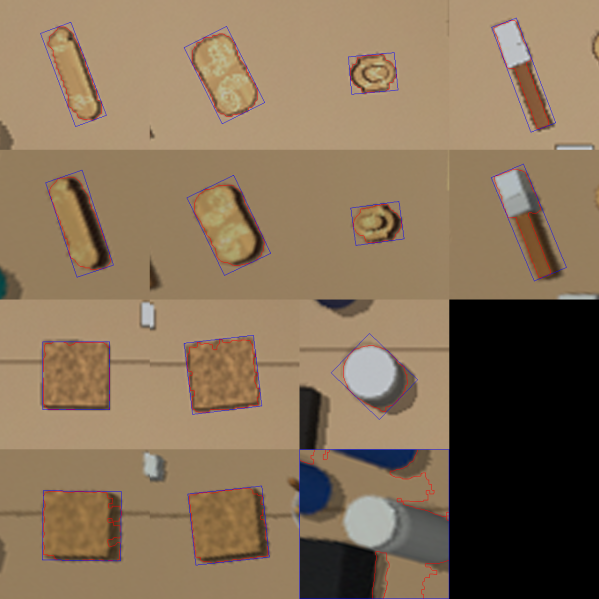

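Top view rectangles match the given sizes: long 106x35 with its lobes, broad 91x51, hill 50x40, pads about 72, brush 119.6x28. Next I'll measure the straight-sided middles and the box.

```bash
cat > m2.py <<'E'
from h import *
T=load("top0")
for n,c,a,h in(("long",(.460,.178),.362,12),("broad",(.4475,-.0522),.464,10),("hill",(.4368,-.183),1.668,11),("brush",(.4358,.0554),.358,25)):
    z=.012; im=ortho(T,c,z)
    lab=cv2.cvtColor(im,cv2.COLOR_RGB2LAB).astype(np.float32); bg=np.median(lab[np.r_[0:30,290:320]].reshape(-1,3),0)
    d=lab-bg; m=((np.hypot(d[...,1],d[...,2])>6)|(d[...,0]<-25)).astype(np.uint8)*255
    u=np.arange(-h,h+.1,1); w=np.arange(-40,40,.25); E=[]
    for q in u:
        x=c[0]+(q*np.cos(a)-w*np.sin(a))/1e3; y=c[1]+(q*np.sin(a)+w*np.cos(a))/1e3
        s=cv2.remap(m,((c[1]+.08-y)/.0005).astype(np.float32).reshape(1,-1),((c[0]+.08-x)/.0005).astype(np.float32).reshape(1,-1),cv2.INTER_LINEAR)[0]
        k=np.where(s>127)[0]; k=k[abs(w[k])<30]; E.append((w[k[0]],w[k[-1]]))
    E=np.array(E); p=[np.polyfit(u,E[:,i],1) for i in(0,1)]
    print(n,"width",round(p[1][1]-p[0][1],1),"off_y",round((p[1][1]+p[0][1])/2,1),"slopes",p[0][0].round(3),p[1][0].round(3))
c=(.55,-.315); im=ortho(T,c,.04,half=.12,s=.0004)
for k in range(0,600,50):
    cv2.line(im,(k,0),(k,6),(255,0,0),1); cv2.line(im,(0,k),(6,k),(255,0,0),1)
cv2.imwrite("pics/box.png",im[:,:,::-1])
E
python3 m2.py
```

```text
long width 29.5 off_y -0.9 slopes -0.036 0.0
broad width 46.7 off_y 0.1 slopes 0.035 0.064
hill width 39.3 off_y 0.0 slopes 0.013 -0.038
brush width 23.2 off_y -0.3 slopes -0.116 0.113
```

View pics/box.png

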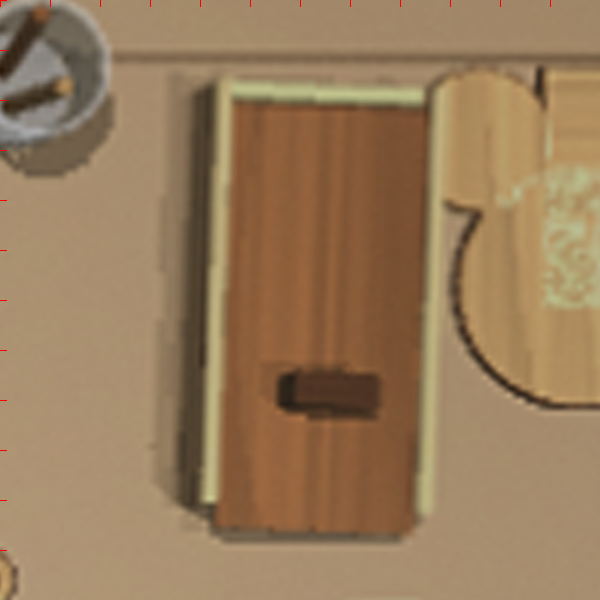

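Camera (z=.04 plane) gives box centre (0.551,-0.324) and yaw -0.037. The cover is about 10 mm ajar, with its grip block at (0.512,-0.323). The rim measures 169 mm and the block 34 mm, both matching the description. Starting with the long piece.

```bash
cat > go.py <<'E'
import sys
from h import *
s=manip.state(); x,y,z,psi=map(float,sys.argv[1:5])
r=R.from_quat(s["eef_rot"]).as_matrix(); d=r.T@(np.array([x,y,z])-s["position"])*1000
c=np.arctan2(r[1,1],r[0,1]); roll=(c-psi+np.pi)%(2*np.pi)-np.pi
print("t",round(s["time"],2),"pos",np.round(s["position"],4),"tilt",round(float(np.degrees(np.arccos(-r[2,2]))),2),"psi",round(float(c),3),"j6",round(s["joint_pos"][5],2),"open",round(s["opening"],4),"F",np.round(s["force"],1),"| go",d.round(1),"n50",round(float(np.linalg.norm(d)/50),1),"roll",round(float(roll),3),"or",round(float(roll-np.sign(roll)*np.pi),3))
E
python3 go.py .460 .178 .10 1.915
```

```text
t 0.1 pos [0.2412 0.6298 0.2375] tilt 0.11 psi 1.205 j6 -0.04 open 0.0883 F [ 0.4 -0.2  0.3] | go [-365.9 -343.3  138.2] n50 10.4 roll -0.71 or 2.432
```

```bash
python3 -m handwheel '1 -30.5 -28.6 11.5 0;1 -30.5 -28.6 11.5 0;1 -30.5 -28.6 11.5 0;1 -30.5 -28.6 11.5 0;1 -30.5 -28.6 11.5 0;1 -30.5 -28.6 11.5 0;1 -30.5 -28.6 11.5 0;1 -30.5 -28.6 11.5 0;1 -30.5 -28.6 11.5 0;1 -30.5 -28.6 11.5 0;1 -30.5 -28.6 11.5 0;1 -30.5 -28.6 11.5 0'
python3 -m handwheel '1 0 0 0 -0.142;1 0 0 0 -0.142;1 0 0 0 -0.142;1 0 0 0 -0.142;1 0 0 0 -0.142;1 0 0 0 0'; python3 go.py .460 .178 .003 1.915
```

```text
time: 1.3
position: [0.4606, 0.1773, 0.1001]
eef_rot: [0.182, 0.983, -0.0, -0.0]
force: [0.2, 0.9, 0.3]
opening: 0.0876
finger_force: 0.0
time: 1.9
position: [0.4601, 0.1787, 0.1004]
eef_rot: [-0.171, 0.985, -0.0, -0.0]
force: [-0.3, 0.4, -0.4]
opening: 0.0883
finger_force: 0.0
t 1.9 pos [0.4601 0.1787 0.1004] tilt 0.04 psi 1.915 j6 -1.6 open 0.0883 F [-0.3  0.4 -0.4] | go [ 0.3 -0.6 97.4] n50 1.9 roll 0.0 or -3.141
```

```bash
python3 -m handwheel '1 0 0 35 0;1 0 0 35 0;1 0 0 20 0;1 0 0 7 0;1 0 0 0 0;0 0 0 0 0;0 0 0 0 0;0 0 0 0 0;0 0 0 0 0;0 0 0 0 0;0 0 0 0 0;0 0 0 0 0'
python3 -m handwheel '0 0 0 -20 0;0 0 0 -40 0;0 0 0 -40 0;0 0 0 0 0'; python3 go.py .637 .0782 .10 1.571
```

```text
time: 3.1
position: [0.4604, 0.1789, 0.0038]
eef_rot: [-0.171, 0.985, 0.0, 0.0]
force: [1.2, -1.0, 0.1]
opening: 0.0339
finger_force: 0.0
time: 3.5
position: [0.465, 0.1804, 0.1096]
eef_rot: [-0.171, 0.985, 0.001, 0.006]
force: [1.5, 0.8, 0.7]
opening: 0.0025
finger_force: 0.0
t 3.5 pos [0.465  0.1804 0.1096] tilt 0.64 psi 1.915 j6 -1.59 open 0.0025 F [1.5 0.8 0.7] | go [-127.3 -154.3   11.1] n50 4.0 roll 0.344 or -2.798
```

The fingers close at about 80 mm/s and weren't shut when I lifted. I'll reopen to 50% and re-measure the piece.

```bash
python3 -m handwheel '.55 -20 -50 -10 0;.55 -20 -50 -10 0;.55 -20 -50 -10 0;.55 0 0 0 0;.55 0 0 0 0'; python3 - <<'E'
from h import *
f=snap("top","top1"); snap("side","side1")
cv2.imwrite("pics/c1.png",np.hstack([cv2.resize(f["pixels"][150:300,150:290],None,fx=3,fy=3),cv2.resize(load("side1")["pixels"][150:300,170:290],None,fx=3,fy=3)])[:,:,::-1])
E
```

```text
time: 4.0
position: [0.5583, 0.0676, 0.1304]
eef_rot: [-0.17, 0.985, 0.0, -0.001]
force: [-0.3, 0.3, -0.3]
opening: 0.0401
finger_force: 0.0
```

View pics/c1.png

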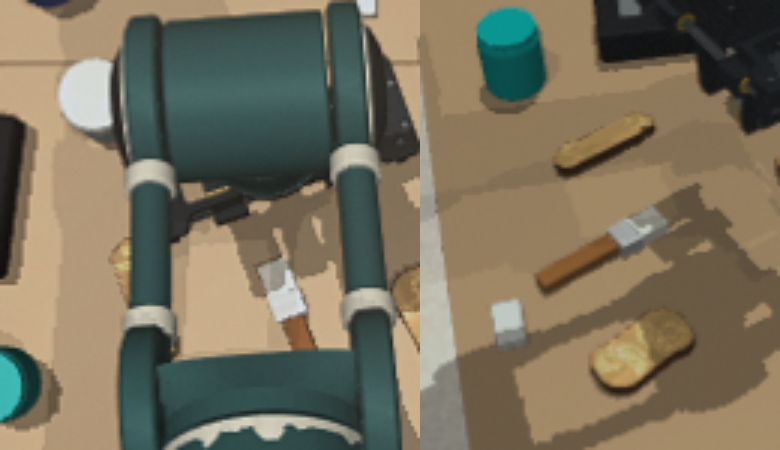

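The side view shows the long piece still flat at about the same spot, while the arm hides part of it in the top view. I'll compare the side frames numerically.

```bash
python3 - <<'E'
from h import *
for t in("side0","side1"):
    im=ortho(load(t),(.46,.178),.012); hsv=cv2.cvtColor(im,cv2.COLOR_RGB2LAB).astype(int)
    m=cv2.morphologyEx((hsv[...,2]>158).astype(np.uint8),cv2.MORPH_CLOSE,np.ones((9,9))); m[:, :90]=0
    print(t,rect(im.copy(),(.46,.178),m))
E
python3 go.py .460 .178 .10 1.915
```

```text
side0 {'c': array([0.4612, 0.1801]), 'cen': array([0.4603, 0.1788]), 'L': array([24.2, 95.7], dtype=float32), 'ang': -2.783}
side1 {'c': array([0.465 , 0.1816]), 'cen': array([0.4747, 0.185 ]), 'L': array([22. , 86.9], dtype=float32), 'ang': -2.828}
t 4.1 pos [0.5567 0.0689 0.1298] tilt 0.16 psi 1.915 j6 -1.84 open 0.0475 F [ 0.1  1.  -0.4] | go [ 54.1 135.3  30.1] n50 3.0 roll -0.0 or 3.142
```

Apart from the shadow effects, its ends are at (215,206) and (248,189), as before. Grasp again.

```bash
python3 -m handwheel '.6 18 45 10 0;.6 18 45 10 0;.6 18 45 10 0;.6 0 0 30 0;.6 0 0 40 0;.6 0 0 20 0;.6 0 0 7 0;.6 0 0 0 0;0 0 0 0 0;0 0 0 0 0;0 0 0 0 0;0 0 0 0 0'
python3 -m handwheel '0 0 0 0 0;0 0 0 0 0'; python3 go.py .460 .178 .10 1.915
```

```text
time: 5.3
position: [0.4628, 0.1776, 0.0052]
eef_rot: [-0.171, 0.985, 0.0, 0.001]
force: [0.1, -0.6, 3.0]
opening: 0.0256
finger_force: 30.0
time: 5.5
position: [0.4628, 0.1776, 0.0052]
eef_rot: [-0.171, 0.985, 0.0, 0.001]
force: [-1.5, -0.2, 6.6]
opening: 0.0255
finger_force: 30.0
t 5.5 pos [0.4628 0.1776 0.0052] tilt 0.1 psi 1.915 j6 -1.6 open 0.0255 F [-1.5 -0.2  6.6] | go [  2.3   1.3 -94.8] n50 1.9 roll -0.0 or 3.141
```

```bash
python3 -m handwheel '0 0 0 -20 0;0 0 0 -35 0;0 0 0 -40 0;0 0 0 0 0'; python3 go.py .6395 .0782 .05 1.571
```

```text
time: 5.9
position: [0.4662, 0.1787, 0.1047]
eef_rot: [-0.171, 0.985, 0.001, 0.005]
force: [1.3, -0.0, -0.6]
opening: 0.0251
finger_force: 30.0
t 5.9 pos [0.4662 0.1787 0.1047] tilt 0.61 psi 1.915 j6 -1.6 open 0.0251 F [ 1.3 -0.  -0.6] | go [-128.7 -153.1   56.2] n50 4.2 roll 0.344 or -2.798
```

```bash
python3 -m handwheel '0 -26 -31 0 0;0 -26 -31 0 0;0 -26 -31 5 0;0 -26 -31 10 0;0 -26 -31 10 0;0 0 0 10 .12;0 0 0 10 .12;0 0 0 10 .104;0 0 0 0 0;0 0 0 0 0'; python3 go.py .6395 .0782 .021 1.571
```

```text
time: 6.9
position: [0.6357, 0.0752, 0.043]
eef_rot: [-0.001, 1.0, -0.0, -0.001]
force: [0.3, 0.2, 0.1]
opening: 0.0254
finger_force: 30.0
t 6.9 pos [0.6357 0.0752 0.043 ] tilt 0.11 psi 1.573 j6 -1.49 open 0.0254 F [0.3 0.2 0.1] | go [-3.9  3.  22. ] n50 0.5 roll 0.002 or -3.139
```

```bash
python3 -m handwheel '0 -3.9 3 8 0;0 0 0 8 0;0 0 0 5 0;0 0 0 2 0;0 0 0 0 0;0 0 0 0 0'; python3 go.py .6395 .0782 .0195 1.571
```

```text
time: 7.5
position: [0.6406, 0.0783, 0.0212]
eef_rot: [-0.0, 1.0, 0.0, 0.0]
force: [-0.4, 0.9, -0.5]
opening: 0.0257
finger_force: 30.0
t 7.5 pos [0.6406 0.0783 0.0212] tilt 0.02 psi 1.571 j6 -1.49 open 0.0257 F [-0.4  0.9 -0.5] | go [ 1.1 -0.1  1.7] n50 0.0 roll 0.0 or -3.141
```

```bash
python3 -m handwheel '0 1 0 1.5 0;0 0 0 0 0;0 0 0 0 0'; python3 -m handwheel '.55 0 0 0 0;.55 0 0 0 0;.55 0 0 0 0;.55 0 0 0 0;.55 0 0 -20 0;.55 0 0 -40 0;.55 0 0 -40 0;.55 0 0 0 0'; python3 go.py .4475 -.0522 .10 -1.07
```

```text
time: 7.8
position: [0.6401, 0.0783, 0.0202]
eef_rot: [-0.0, 1.0, 0.0, 0.001]
force: [0.5, -0.5, 1.9]
opening: 0.0257
finger_force: 30.0
time: 8.6
position: [0.6442, 0.0788, 0.1268]
eef_rot: [-0.0, 1.0, 0.0, 0.006]
force: [0.5, -0.2, 0.9]
opening: 0.0489
finger_force: 0.0
t 8.6 pos [0.6442 0.0788 0.1268] tilt 0.68 psi 1.571 j6 -1.49 open 0.0489 F [ 0.5 -0.2  0.9] | go [ 197.  -130.9   24.3] n50 4.8 roll 2.641 or -0.501
```

```bash
python3 -m handwheel '.8 33 -22 4 0;.8 33 -22 4 0;.8 33 -22 4 0;.8 33 -22 4 0;.8 33 -22 4 0;.8 32 -21 4 0;.8 0 0 0 -.125;.8 0 0 0 -.125;.8 0 0 0 -.125;.8 0 0 0 -.125;.8 0 0 0 0;.8 0 0 0 0'; python3 go.py .4475 -.0522 .004 2.07
```

```text
time: 9.8
position: [0.442, -0.0526, 0.0951]
eef_rot: [-0.246, 0.969, 0.0, -0.0]
force: [0.3, 0.5, -0.2]
opening: 0.0706
finger_force: 0.0
t 9.8 pos [ 0.442  -0.0526  0.0951] tilt 0.05 psi 2.068 j6 -2.24 open 0.0706 F [ 0.3  0.5 -0.2] | go [-5.1 -2.3 91.1] n50 1.8 roll -0.002 or 3.14
```

```bash
python3 -m handwheel '.8 -5 -2.3 30 0;.8 0 0 35 0;.8 0 0 20 0;.8 0 0 6 0;.8 0 0 0 0;0 0 0 0 0;0 0 0 0 0;0 0 0 0 0;0 0 0 0 0;0 0 0 0 0;0 0 0 0 0;0 0 0 0 0'
python3 go.py .4475 -.0522 .004 2.07
```

```text
time: 11.0
position: [0.4489, -0.0525, 0.0056]
eef_rot: [-0.247, 0.969, -0.0, 0.001]
force: [-0.8, 0.1, 6.3]
opening: 0.0434
finger_force: 30.0
t 11.0 pos [ 0.4489 -0.0525  0.0056] tilt 0.1 psi 2.071 j6 -2.24 open 0.0434 F [-0.8  0.1  6.3] | go [1.1 0.9 1.6] n50 0.0 roll 0.001 or -3.141
```

```bash
python3 -m handwheel '0 0 0 -20 0;0 0 0 -30 .1395;0 0 0 -20 .1395;0 0 0 0 .1395;0 0 0 0 .1395;0 0 0 0 .1395;0 0 0 0 .1395;0 0 0 0 .1395;0 0 0 0 .1395;0 0 0 0 .1395;0 0 0 0 .1395;0 0 0 0 .1395'
python3 -m handwheel '0 0 0 0 .1395;0 0 0 0 .1395;0 0 0 0 .1395;0 0 0 0 0'; python3 go.py .6395 -.0818 .045 .117
```

```text
time: 12.2
position: [0.4476, -0.0523, 0.0744]
eef_rot: [0.497, 0.868, -0.0, -0.0]
force: [-0.1, -0.1, 0.3]
opening: 0.0437
finger_force: 30.0
time: 12.6
position: [0.4476, -0.0523, 0.0744]
eef_rot: [0.664, 0.747, -0.0, -0.0]
force: [-0.1, 0.7, 0.8]
opening: 0.0432
finger_force: 30.0
t 12.6 pos [ 0.4476 -0.0523  0.0744] tilt 0.02 psi 0.118 j6 -0.29 open 0.0432 F [-0.1  0.7  0.8] | go [-51.8 187.1  29.3] n50 3.9 roll 0.001 or -3.141
```

```bash
python3 -m handwheel '0 -10 37 0 0;0 -10 37 0 0;0 -10 37 5 0;0 -11 38 12 0;0 -10.8 38.1 12 0;0 0 0 0 0;0 0 0 0 0;0 0 0 0 0'; python3 go.py .6395 -.0818 .0205 .117
```

```text
time: 13.4
position: [0.6385, -0.0815, 0.0454]
eef_rot: [0.664, 0.748, -0.0, -0.001]
force: [0.1, -0.4, -1.0]
opening: 0.0437
finger_force: 30.0
t 13.4 pos [ 0.6385 -0.0815  0.0454] tilt 0.09 psi 0.12 j6 -0.29 open 0.0437 F [ 0.1 -0.4 -1. ] | go [-0.4  1.  24.9] n50 0.5 roll 0.003 or -3.139
```

```bash
python3 -m handwheel '0 0 1 10 0;0 0 0 9 0;0 0 0 4 0;0 0 0 2 0;0 0 0 0 0;0 0 0 0 0'; python3 -m handwheel '.75 0 0 0 0;.75 0 0 0 0;.75 0 0 0 0;.75 0 0 0 0;.75 0 0 -20 0;.75 0 0 -40 0;.75 0 0 -30 0;.75 0 0 0 0'; python3 go.py .4368 -.183 .10 .085
```

```text
time: 14.0
position: [0.6407, -0.0816, 0.0207]
eef_rot: [0.664, 0.748, 0.0, 0.0]
force: [-0.7, -0.8, 0.0]
opening: 0.0438
finger_force: 30.0
time: 14.8
position: [0.6449, -0.0823, 0.1166]
eef_rot: [0.664, 0.748, 0.003, 0.004]
force: [1.3, 0.4, 0.4]
opening: 0.0664
finger_force: 0.0
t 14.8 pos [ 0.6449 -0.0823  0.1166] tilt 0.58 psi 0.118 j6 -0.28 open 0.0664 F [1.3 0.4 0.4] | go [ -75.5 -218.7   14.6] n50 4.6 roll 0.033 or -3.109
```

```bash
python3 -m handwheel '.72 -12.6 -36.5 2.5 0;.72 -12.6 -36.5 2.5 0;.72 -12.6 -36.5 2.5 0;.72 -12.6 -36.5 2.5 0;.72 -12.6 -36.5 2.5 0;.72 -12.5 -36.2 2.1 0;.72 0 0 0 .033;.72 0 0 0 0;.72 0 0 0 0'; python3 go.py .4368 -.183 .004 .085; python3 - <<'E'
from h import *
f=snap("top","top2"); g=snap("side","side2")
cv2.imwrite("pics/c2.png",np.hstack([cv2.resize(f["pixels"][150:280,220:370],None,fx=2.6,fy=2.6),cv2.resize(g["pixels"][190:320,230:380],None,fx=2.6,fy=2.6)])[:,:,::-1])
E
```

```text
time: 15.7
position: [0.4326, -0.1823, 0.0957]
eef_rot: [0.676, 0.737, 0.0, -0.0]
force: [0.1, 1.1, -0.3]
opening: 0.0637
finger_force: 0.0
t 15.7 pos [ 0.4326 -0.1823  0.0957] tilt 0.01 psi 0.085 j6 -0.54 open 0.0637 F [ 0.1  1.1 -0.3] | go [-1.   4.1 91.7] n50 1.8 roll 0.0 or -3.141
```

View pics/c2.png

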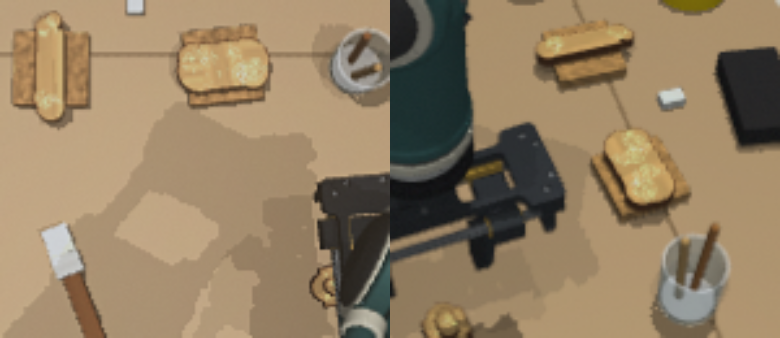

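The crop shows long centred on the left pad (crop px 50,65) and broad flat on the right pad (223,65). I'll measure both at z=.027 and fetch the hill.

```bash
python3 - <<'E'
from h import *
for n,c,pc in(("long",(.6385,.078),(.6366,.0782)),("broad",(.6395,-.081),(.6395,-.0807))):
    im=ortho(load("top2"),c,.027); l=cv2.cvtColor(im,cv2.COLOR_RGB2LAB).astype(int)
    m=cv2.morphologyEx((l[...,0]>140).astype(np.uint8)*((l[...,2]>152)).astype(np.uint8),cv2.MORPH_CLOSE,np.ones((15,15)))
    m=cv2.morphologyEx(m,cv2.MORPH_OPEN,np.ones((15,15))); print(n,rect(im,c,m),"pad",pc)
E
python3 -m handwheel '.72 -1 4.1 30 0;.72 0 0 35 0;.72 0 0 20 0;.72 0 0 6 0;.72 0 0 0 0;0 0 0 0 0;0 0 0 0 0;0 0 0 0 0;0 0 0 0 0;0 0 0 0 0;0 0 0 0 0;0 0 0 0 0'; python3 go.py .4368 -.183 .004 .085
```

```text
long {'c': array([0.6391, 0.0794]), 'cen': array([0.6377, 0.0796]), 'L': array([68.2, 98.3], dtype=float32), 'ang': -0.037} pad (0.6366, 0.0782)
broad {'c': array([ 0.6406, -0.0801]), 'cen': array([ 0.6399, -0.08  ]), 'L': array([67.7, 82.2], dtype=float32), 'ang': -1.461} pad (0.6395, -0.0807)
time: 17.0
position: [0.4376, -0.1834, 0.006]
eef_rot: [0.677, 0.736, 0.0, 0.001]
force: [-1.1, -0.5, 7.1]
opening: 0.0357
finger_force: 29.5
t 17.0 pos [ 0.4376 -0.1834  0.006 ] tilt 0.1 psi 0.085 j6 -0.53 open 0.0357 F [-1.1 -0.5  7.1] | go [ 0.5 -0.7  2. ] n50 0.0 roll -0.0 or 3.141
```

```bash
python3 -m handwheel '0 0 0 -20 0;0 0 0 -40 0;0 0 0 -30 0;0 0 0 0 -.033;0 0 0 0 0;0 0 0 0 0'; python3 go.py .640 -.081 .06 .118
```

```text
time: 17.6
position: [0.436, -0.1827, 0.0944]
eef_rot: [0.664, 0.747, -0.0, -0.001]
force: [0.6, 0.1, -0.7]
opening: 0.0356
finger_force: 29.5
t 17.6 pos [ 0.436  -0.1827  0.0944] tilt 0.07 psi 0.117 j6 -0.57 open 0.0356 F [ 0.6  0.1 -0.7] | go [ 77.1 214.5  34.3] n50 4.6 roll -0.001 or 3.141
```

```bash
python3 -m handwheel '0 13 36 0 0;0 13 36 0 0;0 13 36 0 0;0 13 36 6 0;0 13 36 14 0;0 12 35 14 0;0 0 0 0 0;0 0 0 0 0;0 0 0 0 0'; python3 go.py .640 -.081 .033 .118
```

```text
time: 18.5
position: [0.6396, -0.0815, 0.0602]
eef_rot: [0.664, 0.747, -0.001, -0.001]
force: [0.3, -0.0, 0.3]
opening: 0.0357
finger_force: 29.5
t 18.5 pos [ 0.6396 -0.0815  0.0602] tilt 0.14 psi 0.118 j6 -0.28 open 0.0357 F [ 0.3 -0.   0.3] | go [ 0.5  0.5 27.2] n50 0.5 roll -0.0 or 3.141
```

```bash
python3 -m handwheel '0 .5 0 10 0;0 0 0 10 0;0 0 0 5 0;0 0 0 1.5 0;0 0 0 0 0;0 0 0 0 0'; python3 -m handwheel '0 0 0 1 0;0 0 0 0 0;.65 0 0 0 0;.65 0 0 0 0;.65 0 0 0 0;.65 0 0 0 0;.65 0 0 -20 0;.65 0 0 -40 0;.65 0 0 -40 0;.65 0 0 0 0;.65 0 0 0 0'; python3 go.py .512 -.3228 .13 -.037
```

```text
time: 19.1
position: [0.6413, -0.0808, 0.0347]
eef_rot: [0.664, 0.748, 0.0, 0.0]
force: [0.3, 0.2, -0.8]
opening: 0.0355
finger_force: 29.5
time: 20.2
position: [0.6422, -0.0809, 0.1352]
eef_rot: [0.664, 0.748, 0.001, 0.001]
force: [-0.3, -0.2, -0.1]
opening: 0.0575
finger_force: 0.0
t 20.2 pos [ 0.6422 -0.0809  0.1352] tilt 0.19 psi 0.118 j6 -0.28 open 0.0575 F [-0.3 -0.2 -0.1] | go [-224.9 -157.7    4.9] n50 5.5 roll 0.155 or -2.987
```

```bash
python3 -m handwheel '.45 -32.1 -22.5 0 0;.45 -32.1 -22.5 0 0;.45 -32.1 -22.5 0 0;.45 -32.1 -22.5 0 0;.45 -32.1 -22.5 0 0;.45 -32.1 -22.5 0 0;.45 -32.1 -22.5 0 0;.45 0 0 0 .08;.45 0 0 0 .075;.45 0 0 0 0;.45 0 0 0 0'; python3 go.py .512 -.3228 .044 -.037; python3 - <<'E'
from h import *
f=snap("top","top3"); g=snap("side","side3")
cv2.imwrite("pics/c3.png",np.hstack([cv2.resize(f["pixels"][150:270,220:360],None,fx=2.8,fy=2.8),cv2.resize(g["pixels"][170:290,260:400],None,fx=2.8,fy=2.8)])[:,:,::-1])
E
```

```text
time: 21.3
position: [0.5101, -0.3217, 0.1317]
eef_rot: [0.719, 0.695, -0.0, -0.002]
force: [0.3, 0.3, 0.2]
opening: 0.0397
finger_force: 0.0
t 21.3 pos [ 0.5101 -0.3217  0.1317] tilt 0.18 psi -0.035 j6 -0.57 open 0.0397 F [0.3 0.3 0.2] | go [-1.2  2.1 87.7] n50 1.8 roll 0.002 or -3.14
```

View pics/c3.png

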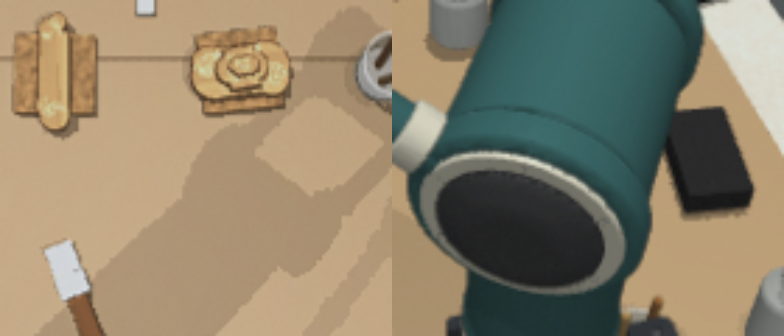

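The hill sits upright and centred on the broad piece (crop px 241,70), and the brush is undisturbed. Now grip the cover block.

```bash
python3 -m handwheel '.45 -1 2 30 0;.45 0 0 30 0;.45 0 0 20 0;.45 0 0 6 0;.45 0 0 0 0;0 0 0 0 0;0 0 0 0 0;0 0 0 0 0;0 0 0 0 0;0 0 0 0 0'; python3 go.py .3766 -.3178 .044 -.037
```

```text
time: 22.4
position: [0.5139, -0.324, 0.0488]
eef_rot: [0.72, 0.694, 0.0, 0.001]
force: [0.4, -0.2, 5.2]
opening: 0.0136
finger_force: 30.0
t 22.4 pos [ 0.5139 -0.324   0.0488] tilt 0.13 psi -0.037 j6 -0.57 open 0.0136 F [ 0.4 -0.2  5.2] | go [   1.1 -137.5    4.5] n50 2.8 roll -0.0 or 3.142
```

```bash
python3 -m handwheel '0 0 -8 0 0;0 0 -15 0 0;0 0 -17 0 0;0 0 -17 0 0;0 0 -17 0 0;0 0 -17 0 0;0 0 -15 0 0;0 0 -12 0 0;0 0 -8 0 0;0 0 -4 0 0;0 0 0 0 0;0 0 0 0 0'; python3 go.py .3766 -.3178 .044 -.037;python3 -m handwheel '0 0 -3 0 0;0 0 -2 0 0;0 0 0 0 0;0 0 0 0 0'; python3 go.py .3766 -.3178 .044 -.037
```

```text
time: 23.6
position: [0.3826, -0.319, 0.0487]
eef_rot: [0.72, 0.694, -0.0, 0.001]
force: [-0.6, 1.2, 9.8]
opening: 0.0136
finger_force: 30.0
t 23.6 pos [ 0.3826 -0.319   0.0487] tilt 0.06 psi -0.037 j6 -0.71 open 0.0136 F [-0.6  1.2  9.8] | go [ 0.9 -6.   4.7] n50 0.2 roll -0.0 or 3.141
time: 24.0
position: [0.3782, -0.3188, 0.0487]
eef_rot: [0.72, 0.694, 0.0, 0.001]
force: [0.4, 1.5, 8.1]
opening: 0.0137
finger_force: 30.0
t 24.0 pos [ 0.3782 -0.3188  0.0487] tilt 0.11 psi -0.037 j6 -0.71 open 0.0137 F [0.4 1.5 8.1] | go [ 1.  -1.7  4.7] n50 0.1 roll -0.0 or 3.141
```

```bash
python3 -m handwheel '0 0 -2 0 0;0 0 -1 0 0;0 0 0 0 0;0 0 0 0 0'; python3 go.py .3766 -.3178 .044 -.037; python3 -m handwheel '.45 0 0 0 0;.45 0 0 0 0;.45 0 0 0 0;.45 0 0 -20 0;.45 0 0 -40 0;.45 0 0 -20 0;.45 0 0 0 0;.45 0 0 0 0'; python3 go.py .4358 .0554 .11 -1.213
```

```text
time: 24.4
position: [0.3781, -0.3189, 0.0487]
eef_rot: [0.721, 0.693, 0.002, 0.003]
force: [11.6, 3.5, 0.8]
opening: 0.0139
finger_force: 30.0
t 24.4 pos [ 0.3781 -0.3189  0.0487] tilt 0.44 psi -0.039 j6 -0.72 open 0.0139 F [11.6  3.5  0.8] | go [ 1.  -1.6  4.7] n50 0.1 roll -0.002 or 3.14
time: 25.2
position: [0.3746, -0.3182, 0.127]
eef_rot: [0.72, 0.694, -0.0, -0.0]
force: [-0.1, -0.0, 0.4]
opening: 0.0395
finger_force: 0.0
t 25.2 pos [ 0.3746 -0.3182  0.127 ] tilt 0.03 psi -0.037 j6 -0.72 open 0.0395 F [-0.1 -0.   0.4] | go [375.6  47.3  17. ] n50 7.6 roll 1.176 or -1.966
```

```bash
python3 -m handwheel '.45 41.7 5.2 1.9 0;.45 41.7 5.2 1.9 0;.45 41.7 5.2 1.9 0;.45 41.7 5.2 1.9 0;.45 41.7 5.2 1.9 0;.45 41.7 5.2 1.9 0;.45 41.7 5.2 1.9 0;.45 41.7 5.2 1.9 0;.45 41.7 5.2 1.9 0;.45 0 0 0 0'; python3 -m handwheel '.45 0 0 0 .147;.45 0 0 0 .147;.45 0 0 0 .147;.45 0 0 0 .147;.45 0 0 0 .147;.45 0 0 0 .147;.45 0 0 0 .147;.45 0 0 0 .147;.45 0 0 0 0;.45 0 0 0 0'; python3 go.py .4358 .0554 .004 -1.213
```

```text
time: 26.2
position: [0.4343, 0.0586, 0.1081]
eef_rot: [0.718, 0.696, -0.001, -0.002]
force: [-0.0, -0.1, 0.1]
opening: 0.0394
finger_force: 0.0
time: 27.2
position: [0.4347, 0.0542, 0.1091]
eef_rot: [0.984, 0.179, -0.001, -0.0]
force: [-0.5, 0.3, 0.1]
opening: 0.0394
finger_force: 0.0
t 27.2 pos [0.4347 0.0542 0.1091] tilt 0.15 psi -1.21 j6 1.28 open 0.0394 F [-0.5  0.3  0.1] | go [  1.8  -0.6 105.1] n50 2.1 roll 0.003 or -3.139
```

```bash
python3 -m handwheel '.45 1 -.6 35 0;.45 0 0 35 0;.45 0 0 25 0;.45 0 0 10 0;.45 0 0 0 0;0 0 0 0 0;0 0 0 0 0;0 0 0 0 0;0 0 0 0 0;0 0 0 0 0'; python3 go.py .4358 .0554 .004 -1.213; python3 -m handwheel '0 0 0 -20 0;0 0 0 -45 0;0 0 0 -45 0;0 0 0 -15 0;0 0 0 0 0;0 0 0 0 0;0 0 0 0 0'; python3 go.py .560 -.3247 .13 -1.608
```

```text
time: 28.2
position: [0.438, 0.0559, 0.0068]
eef_rot: [0.984, 0.178, 0.001, 0.0]
force: [-0.3, -1.5, 7.1]
opening: 0.0177
finger_force: 30.0
t 28.2 pos [0.438  0.0559 0.0068] tilt 0.16 psi -1.213 j6 1.28 open 0.0177 F [-0.3 -1.5  7.1] | go [-2.3 -0.3  2.8] n50 0.1 roll 0.0 or -3.141
time: 28.9
position: [0.435, 0.0557, 0.1285]
eef_rot: [0.984, 0.178, -0.002, -0.0]
force: [-0.3, -0.3, -0.3]
opening: 0.0178
finger_force: 30.0
t 28.9 pos [0.435  0.0557 0.1285] tilt 0.2 psi -1.213 j6 1.28 open 0.0178 F [-0.3 -0.3 -0.3] | go [-16.1 400.1  -1.8] n50 8.0 roll 0.395 or -2.747
```

```bash
python3 -m handwheel '0 -1.7 44.5 0 0;0 -1.7 44.5 0 0;0 -1.7 44.5 0 0;0 -1.7 44.5 0 0;0 -1.7 44.5 0 0;0 -1.7 44.5 0 0;0 -1.7 44.5 0 0;0 -1.7 44.5 0 0;0 -1.7 44.1 0 0;0 0 0 0 .132;0 0 0 0 .132;0 0 0 0 .132'; python3 -m handwheel '0 0 0 0 0;0 0 0 0 0'; python3 go.py .563 -.3247 .014 -1.608;  python3 - <<'E'
from h import *
f=snap("top","top4"); g=snap("side","side4")
cv2.imwrite("pics/c4.png",np.hstack([cv2.resize(f["pixels"][140:290,330:470],None,fx=2.7,fy=2.7),cv2.resize(g["pixels"][270:420,230:380],None,fx=2.7,fy=2.7)])[:,:,::-1])
E
```

```text
time: 30.1
position: [0.5609, -0.3241, 0.127]
eef_rot: [1.0, -0.022, -0.002, -0.001]
force: [-0.3, 0.7, -1.3]
opening: 0.0177
finger_force: 30.0
time: 30.3
position: [0.5614, -0.3236, 0.1283]
eef_rot: [1.0, -0.018, -0.001, -0.001]
force: [-0.8, -0.5, 0.4]
opening: 0.0178
finger_force: 30.0
t 30.3 pos [ 0.5614 -0.3236  0.1283] tilt 0.19 psi -1.606 j6 1.04 open 0.0178 F [-0.8 -0.5  0.4] | go [  2.    1.2 114.3] n50 2.3 roll 0.002 or -3.139
```

View pics/c4.png

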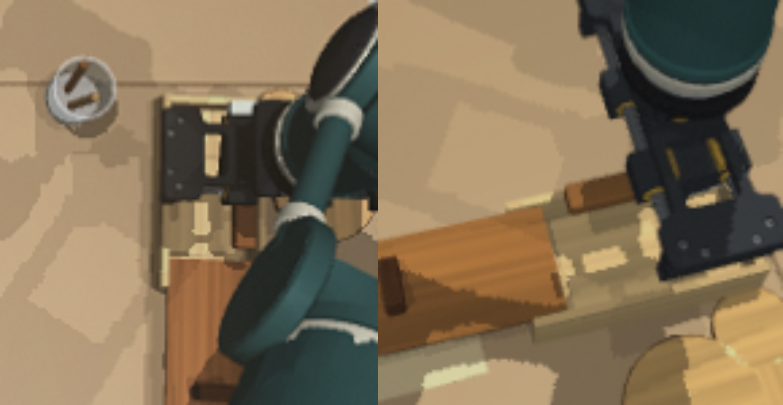

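The box is open (cover end at crop px (205,258)) and the brush is held lengthwise over it. Lower and release narrowly.

```bash
python3 -m handwheel '0 2 1 35 0;0 0 0 35 0;0 0 0 25 0;0 0 0 12 0;0 0 0 5 0;0 0 0 0 0;0 0 0 0 0'; python3 go.py .563 -.3247 .013 -1.608
```

```text
time: 31.1
position: [0.5655, -0.3261, 0.02]
eef_rot: [1.0, -0.019, 0.001, 0.001]
force: [-0.5, -0.1, -0.1]
opening: 0.0175
finger_force: 30.0
t 31.1 pos [ 0.5655 -0.3261  0.02  ] tilt 0.15 psi -1.609 j6 1.05 open 0.0175 F [-0.5 -0.1 -0.1] | go [-2.5 -1.3  7. ] n50 0.2 roll -0.001 or 3.141
```

```bash
python3 -m handwheel '0 -2.5 -1.3 4 0;0 0 0 2 0;0 0 0 0 0;0 0 0 0 0'; python3 go.py .563 -.3247 .013 -1.608; python3 -m handwheel '0 0 0 1 0;0 0 0 0 0;0 0 0 0 0';python3 go.py .563 -.3247 .013 -1.608
```

```text
time: 31.5
position: [0.562, -0.3241, 0.0128]
eef_rot: [1.0, -0.019, 0.0, 0.0]
force: [-1.3, 0.5, 0.8]
opening: 0.0175
finger_force: 30.0
t 31.5 pos [ 0.562  -0.3241  0.0128] tilt 0.03 psi -1.609 j6 1.05 open 0.0175 F [-1.3  0.5  0.8] | go [ 1.   0.6 -0.2] n50 0.0 roll -0.001 or 3.141
time: 31.8
position: [0.562, -0.3241, 0.0128]
eef_rot: [1.0, -0.019, 0.0, 0.0]
force: [-3.8, 1.9, 7.1]
opening: 0.0172
finger_force: 30.0
t 31.8 pos [ 0.562  -0.3241  0.0128] tilt 0.01 psi -1.609 j6 1.05 open 0.0172 F [-3.8  1.9  7.1] | go [ 1.   0.6 -0.2] n50 0.0 roll -0.001 or 3.141
```

Contact with the floor at the expected height. Release and rise.

```bash
python3 -m handwheel '.32 0 0 0 0;.32 0 0 0 0;.32 0 0 0 0;.32 0 0 -10 0;.32 0 0 -30 0;.32 0 0 -45 0;.32 0 0 -30 0;.32 0 0 0 0'; python3 -m handwheel '.45 0 0 0 -.145;.45 0 0 0 -.145;.45 0 0 0 -.145;.45 0 0 0 -.145;.45 0 0 0 -.145;.45 0 0 0 -.145;.45 0 0 0 -.145;.45 0 0 0 -.145;.45 0 0 0 -.145;.45 0 0 0 -.145;.45 0 0 0 -.12;.45 0 0 0 0'; python3 go.py .3781 -.3185 .11 -.037
```

```text
time: 32.6
position: [0.5657, -0.3263, 0.1336]
eef_rot: [1.0, -0.019, 0.005, 0.003]
force: [-0.1, -0.8, 0.5]
opening: 0.0286
finger_force: 0.0
time: 33.8
position: [0.5613, -0.3235, 0.1254]
eef_rot: [0.721, 0.693, -0.0, -0.001]
force: [0.1, 0.6, -0.4]
opening: 0.0398
finger_force: 0.0
t 33.8 pos [ 0.5613 -0.3235  0.1254] tilt 0.1 psi -0.039 j6 -0.52 open 0.0398 F [ 0.1  0.6 -0.4] | go [  -2.1 -183.2   15.7] n50 3.7 roll -0.002 or 3.14
```

```bash
python3 -m handwheel '.45 -.4 -36.6 3 0;.45 -.4 -36.6 3 0;.45 -.4 -36.6 3 0;.45 -.4 -36.6 3 0;.45 -.4 -36.6 3 0;.45 0 0 0 0;.45 0 0 0 0;.45 0 0 0 0'; python3 go.py .3781 -.3189 .045 -.037; python3 - <<'E'
from h import *
f=snap("top","top5"); g=snap("side","side5")
cv2.imwrite("pics/c5.png",np.hstack([cv2.resize(f["pixels"][150:290,330:470],None,fx=2.7,fy=2.7),cv2.resize(g["pixels"][280:420,230:380],None,fx=2.7,fy=2.7)])[:,:,::-1])
E
```

```text
time: 34.6
position: [0.3801, -0.3194, 0.1119]
eef_rot: [0.721, 0.693, 0.0, 0.001]
force: [-0.8, -0.5, -0.1]
opening: 0.0392
finger_force: 0.0
t 34.6 pos [ 0.3801 -0.3194  0.1119] tilt 0.1 psi -0.04 j6 -0.71 open 0.0392 F [-0.8 -0.5 -0.1] | go [ 0.5 -2.1 66.9] n50 1.3 roll -0.003 or 3.138
```

View pics/c5.png

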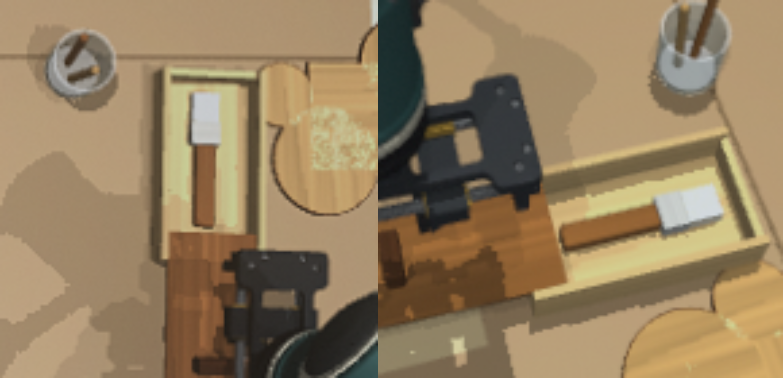

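The brush lies flat inside (top crop px (205,160)), clear of the cover and walls. Grip the block and slide the cover shut.

```bash
python3 -m handwheel '.45 0 -2 30 0;.45 0 0 20 0;.45 0 0 12 0;.45 0 0 2 0;.45 0 0 0 0;0 0 0 0 0;0 0 0 0 0;0 0 0 0 0;0 0 0 0 0;0 0 0 0 0'; python3 go.py .523 -.3243 .045 -.037; python3 -m handwheel '0 0 8 0 0;0 0 15 0 0;0 0 17 0 0;0 0 17 0 0;0 0 17 0 0;0 0 17 0 0;0 0 17 0 0;0 0 15 0 0;0 0 10 0 0;0 0 6 0 0;0 0 0 0 0;0 0 0 0 0';python3 go.py .523 -.3243 .045 -.037
```

```text
time: 35.7
position: [0.3782, -0.3193, 0.0482]
eef_rot: [0.721, 0.693, 0.0, 0.001]
force: [4.9, 0.6, -0.4]
opening: 0.0137
finger_force: 30.0
t 35.7 pos [ 0.3782 -0.3193  0.0482] tilt 0.17 psi -0.039 j6 -0.71 open 0.0137 F [ 4.9  0.6 -0.4] | go [  0.7 144.9   3.6] n50 2.9 roll -0.002 or 3.139
time: 36.9
position: [0.5169, -0.3246, 0.0482]
eef_rot: [0.721, 0.693, 0.0, 0.001]
force: [1.5, -0.1, 5.3]
opening: 0.0138
finger_force: 30.0
t 36.9 pos [ 0.5169 -0.3246  0.0482] tilt 0.1 psi -0.039 j6 -0.56 open 0.0138 F [ 1.5 -0.1  5.3] | go [0.6 6.1 3.2] n50 0.1 roll -0.002 or 3.14
```

```bash
python3 -m handwheel '0 0 3 0 0;0 0 2 0 0;0 0 0 0 0;0 0 0 0 0'; python3 go.py .523 -.3243 .045 -.037; python3 -m handwheel '0 0 2 0 0;0 0 1 0 0;0 0 0 0 0;0 0 0 0 0';python3 go.py .523 -.3243 .045 -.037
```

```text
time: 37.3
position: [0.5213, -0.3248, 0.0482]
eef_rot: [0.721, 0.693, 0.0, 0.001]
force: [1.9, -0.8, 6.1]
opening: 0.0136
finger_force: 30.0
t 37.3 pos [ 0.5213 -0.3248  0.0482] tilt 0.07 psi -0.039 j6 -0.56 open 0.0136 F [ 1.9 -0.8  6.1] | go [0.6 1.6 3.2] n50 0.1 roll -0.002 or 3.14
time: 37.7
position: [0.5232, -0.3248, 0.0482]
eef_rot: [0.721, 0.693, -0.001, -0.0]
force: [-4.2, 1.1, 8.8]
opening: 0.0138
finger_force: 30.0
t 37.7 pos [ 0.5232 -0.3248  0.0482] tilt 0.08 psi -0.039 j6 -0.56 open 0.0138 F [-4.2  1.1  8.8] | go [ 0.5 -0.2  3.2] n50 0.1 roll -0.002 or 3.14
```

```bash
python3 -m handwheel '0 0 1.5 0 0;0 0 0 0 0;0 0 0 0 0'; python3 go.py .523 -.3243 .045 -.037; python3 -m handwheel '.45 0 0 0 0;.45 0 0 0 0;.45 0 0 0 0;.45 0 0 -20 0;.45 0 0 -45 0;.45 0 0 -40 0;.45 0 -40 0 0;.45 0 -40 0 0;.45 0 -40 0 0;.45 0 0 0 0;.45 0 0 0 0'; python3 - <<'E'
from h import *
f=snap("top","top6"); g=snap("side","side6"); print(manip.state()["position"])
c=(.55,-.315); im=ortho(f,c,.04,half=.12,s=.0006)
cv2.imwrite("pics/c6.png",np.hstack([im,cv2.resize(g["pixels"][100:420,170:400],(288,400))])[:,:,::-1])
E
```

```text
time: 38.0
position: [0.5233, -0.3248, 0.0482]
eef_rot: [0.721, 0.693, -0.001, -0.001]
force: [-8.1, -0.1, 11.2]
opening: 0.0137
finger_force: 30.0
t 38.0 pos [ 0.5233 -0.3248  0.0482] tilt 0.23 psi -0.039 j6 -0.55 open 0.0137 F [-8.1 -0.1 11.2] | go [ 0.5 -0.3  3.2] n50 0.1 roll -0.002 or 3.14
time: 39.1
position: [0.405, -0.3198, 0.1522]
eef_rot: [0.721, 0.693, 0.0, 0.0]
force: [0.5, 0.8, -0.0]
opening: 0.0399
finger_force: 0.0
[ 0.40645691 -0.32019911  0.1526405 ]
```

View pics/c6.png

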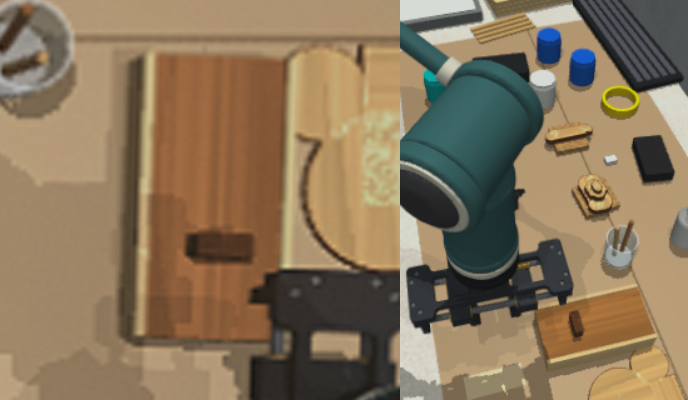

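The cover is flush and shut (ortho px (215,195)). The side view shows both pieces on their pads, the hill on the broad island and the tin standing. The gripper touches nothing, so I'm handing in.

```bash
python3 -c "from rig import manip; print(manip.sign_off())"
```

```text
the job is handed in; nothing more can be done
None
```

The job is handed in at about 39 s of robot time: the long island is on the left pad by the tin, the broad island is on the right pad with the hill upright on its middle, the brush lies flat in the shut box, and the tin wasn't touched; no verdict came back.

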